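Build and close the parts-tray stack

ROBOT

A 7-joint arm with a two-finger parallel gripper is mounted at the origin on a cart in front of the work surface, level with it; the furniture and walls round the work are solid. World frame = base frame: x ahead of the robot, y to its left, z up, the work surface at z = 0. Lengths are in m, angles in rad, forces in N, time in s.
With the tool pointing down it reaches from about 0.4 to 0.875 m from the base axis. Payload 19.3 kg.
Tool frame: the origin (TCP) lies midway between the tips of the shut fingers; the grasp point (between the pads) lies 19 mm behind it; z points along the fingers, y is the line along which they close (so a half turn about z gives the same grasp; the last joint's range is limited). The gripper opens to 85 mm and grips with 20 to 120 N. Pads are 22 mm wide; open, the fingers measure 114 mm over their backs; the gripper's body (76 mm by 85 mm) begins 54 mm behind the grasp point. The pads swing forward as they close: fully open they stand 13 mm farther back than shut.
Start: joints at [-1.302, 0.521, -0.036, 1.599, 0.021, 1.021, -0.113], TCP at [0.208, 0.589, 0.231] pointing down, gripper open.
Joint ranges: [-2.91, 2.91], [-0.3, 2.13], [-1.5, 1.42], [0.17, 2.43], [-1.26, 4.41], [0.16, 1.93], [-2.52, 2.52]. Speed limits (rad/s): [1.89, 1.89, 2.39, 2.39, 3.01, 3.01, 3.01].

INTERFACE

Orientations are given as [roll, pitch, yaw] about the fixed x, y, z axes, in that order (R = Rz(yaw) Ry(pitch) Rx(roll)).
In Python, from workcell import * gives the robot as it stands. The module is installed in compiled form; this text tells all that it offers.
- The arm moves only by the tool play_rows, never from a script. Its argument "deltas" is a list of rows, each a list of 7 numbers: the shift along the tool's x, y, z in units of 500 mm (1.0 is 500 mm), then the turn, a rotation vector about the tool's x, y, z in units of 120 degrees (1.0 is 120 degrees), then the closure, from 0 (fully open) to 1 (shut). A call has 1 to 10 rows; each row is the pose to reach, as a shift and turn from the pose commanded when the call began, along the tool's axes at that moment; what a row does not reach only later rows make up. A row lasts 1/10 s, in which the tool goes at most 50 mm and 8.59 degrees, less where a joint would pass 70% of its speed; a pose out of reach is approached as far as the arm can. A call with a number of a shift or a turn outside -1 to 1 is refused whole. A call with a gripper value outside its range is refused whole. The fingers move at their own pace and stop on an object; "newtons" is the grip in N (left out, the last holds). Time passes only in rows, so rows that repeat a pose let the fingers close. It gives the time, the measured TCP pose, the force, the opening and the grip force at its end, in the units of the state.
- observe(): the state, without advancing time (a new reading comes with each control period).
- grab_frame(name): name is "side" or "top" or "wrist"; returns the picture (480x640x3 uint8, red, green, blue); there is no depth.
- get_calibration(name): a dict with "fovy" (degrees; the focal length in pixels is half the picture's height over the tangent of half this angle, whatever the lens; pixels are square), "cx", "cy" (the principal point, pixels), "k1" (the pictures are not rectified: a ray, as slopes to the right and down, at radius r is drawn at 1 + k1 r^2 times it, then the intrinsics apply), "xyz" and "rotation" of the camera in the world. Camera axes: x right, y down, z forward; pixel columns grow to the right and rows downward; lengths in m; the calibration is good to about 2 mm. A picture is of the moment at which its call begins: read the wrist's pose just before it. get_calibration takes no time and is no camera call; for the wrist camera it gives the pose at the moment of the call.
- job_done(): hands the job in; it is judged then, once.
The state is a dict: "clock": time; "qpos": joint angles; "qd": joint speeds; "joint_efforts": joint torques, N m; "position": TCP position; "tool_rot": TCP orientation; "force": force on the tool from outside, world axes, zero at the start; "moment": the same for the moment, N m; "grip_width": finger opening in m; "finger_force": force on a finger pad.
Only numpy, scipy, OpenCV 4.12 (cv2) and the standard library are available. Lean on these libraries where they do the work, as an engineer would, in place of code of your own. Each camera call takes 0.05 s, during which the arm holds its last target. There are 200 camera calls.

TASK

Build the stack of grey parts trays on the base plate that is screwed to the desk: first the deep tray, then the shallow tray on it, then the lid on top, each turned so that its two cut corners lie over the cut corners below and its skirt sits fully down round the part beneath. Keep each battery in its tray, and leave the other things standing where they are.

Things in the scene. Friction and masses are not known exactly. Their poses are not given: they have to be found in the camera images.
- base_plate: Grey plastic base plate screwed to the desk, 126 x 78 x 10 mm, both corners cut off at one short end, with a raised 102 x 54 mm block, 6 mm high, on it (same cut corners, sides taper in 1.5 mm). Origin: middle of its underside; x along the length to the nose (the end with the cut corners), y across, z up. The first tray seats with its underside at z = 10 mm, x the same way.
- base_plate_nose (a point): Point on top of the plate (z = 10 mm), 55 mm along its x from the middle: where the nose point of the seated deep tray must lie.
- base_plate_tail (a point): The same, -55 mm along its x: where the tail point of the seated deep tray must lie.
- deep_tray: Deep grey open tray, 110 x 62 mm, both corners of one short end cut off by 16 mm, 46 mm high, 0.12 kg. Origin: middle of its underside; x along the length to the nose (the end with the cut corners), y across, z up. Flat outer sides from z = 0 to the shoulder at z = 40, then a rim set in 4 mm, to z = 46. Inner floor at z = 10, 96 x 48 mm, with a 10 mm high divider lengthways; one loose battery in it. The next part seats at z = 40.
- shallow_tray: Shallow grey open tray, outline and skirt as the deep tray, 30 mm high, 0.09 kg. Origin: middle of its underside; x along the length to the nose (the end with the cut corners), y across, z up. Flat outer sides from z = 0 to the shoulder at z = 24, rim to z = 30, floor at z = 10; one loose battery in it. The lid seats at z = 24.
- tray_lid: Flat grey lid, outline and skirt as the trays, top face at z = 11 mm, 0.07 kg, with a grip bar on its middle: 48 mm along x, 14 mm thick in y, from z = 11 to 37 mm. Origin: middle of its underside; x along the length to the nose (the end with the cut corners), y across, z up.
- deep_tray_nose (a point): The foot of the deep tray at one end of its centre line: +55 mm along its x, at the edge of its skirt (z = 0). The skirt under every part is hollow, 7 mm deep, wall 2.5 mm, with the cut corners inside too: it fits the rim or block below with 1.5 mm play a side; the wrong way round it rides high.
- deep_tray_tail (a point): The foot of the deep tray at one end of its centre line: -55 mm along its x, at the edge of its skirt (z = 0). The skirt under every part is hollow, 7 mm deep, wall 2.5 mm, with the cut corners inside too: it fits the rim or block below with 1.5 mm play a side; the wrong way round it rides high.
- shallow_tray_nose (a point): The foot of the shallow tray at one end of its centre line: +55 mm along its x, at the edge of its skirt (z = 0). The skirt under every part is hollow, 7 mm deep, wall 2.5 mm, with the cut corners inside too: it fits the rim or block below with 1.5 mm play a side; the wrong way round it rides high.
- shallow_tray_tail (a point): The foot of the shallow tray at one end of its centre line: -55 mm along its x, at the edge of its skirt (z = 0). The skirt under every part is hollow, 7 mm deep, wall 2.5 mm, with the cut corners inside too: it fits the rim or block below with 1.5 mm play a side; the wrong way round it rides high.
- tray_lid_nose (a point): The foot of the lid at one end of its centre line: +55 mm along its x, at the edge of its skirt (z = 0). The skirt under every part is hollow, 7 mm deep, wall 2.5 mm, with the cut corners inside too: it fits the rim or block below with 1.5 mm play a side; the wrong way round it rides high.
- tray_lid_tail (a point): The foot of the lid at one end of its centre line: -55 mm along its x, at the edge of its skirt (z = 0). The skirt under every part is hollow, 7 mm deep, wall 2.5 mm, with the cut corners inside too: it fits the rim or block below with 1.5 mm play a side; the wrong way round it rides high.
- deep_tray_top_nose (a point): Point on the shoulder of the deep tray, +55 mm along its x from its middle, 40 mm above its underside: the matching nose/tail point of the next part comes here. The rim inside the shoulder is 102 x 54 mm, 6 mm high, tapering in 1.5 mm a side.
- deep_tray_top_tail (a point): Point on the shoulder of the deep tray, -55 mm along its x from its middle, 40 mm above its underside: the matching nose/tail point of the next part comes here. The rim inside the shoulder is 102 x 54 mm, 6 mm high, tapering in 1.5 mm a side.
- shallow_tray_top_nose (a point): Point on the shoulder of the shallow tray, +55 mm along its x from its middle, 24 mm above its underside: the matching nose/tail point of the next part comes here. The rim inside the shoulder is 102 x 54 mm, 6 mm high, tapering in 1.5 mm a side.
- shallow_tray_top_tail (a point): Point on the shoulder of the shallow tray, -55 mm along its x from its middle, 24 mm above its underside: the matching nose/tail point of the next part comes here. The rim inside the shoulder is 102 x 54 mm, 6 mm high, tapering in 1.5 mm a side.
- battery_1: Green cylindrical battery, 50 mm long, 15 mm thick, lying loose lengthways in the deep tray. Origin: its centre.
- battery_2: Red cylindrical battery, 50 mm long, 15 mm thick, lying loose lengthways in the shallow tray. Origin: its centre.
- thread_spool: Bystander: upright spool of red thread, 40 mm across, 36 mm high, standing close beside the deep tray. Origin: middle of its underside.
- rubber_stamp: Bystander: wooden rubber stamp, 29 x 48 mm foot, 70 mm high, standing close beside the shallow tray. Origin: middle of its underside.
- tape_yellow: Bystander: small roll of yellow tape lying flat, 60 mm across, 18 mm high, close beside the lid. Origin: middle of its underside.
- box_slim: Bystander: slim orange-brown carton, 52 x 140 x 23 mm (its length along y). Origin: middle of its underside.
- oak_screw_jar: Bystander: white round screw jar, 64 mm across, 66 mm high, near the right edge of the desk. Origin: middle of its underside.
Mind the look-alikes: they are no part of the job. There is more than one size of the battery_2; the one meant has the size given above.

How it is judged:
On the way, in this order (a step that is already met when the one before it is completed fails the run):
1. The deep tray sits home on the base plate, cut corners matched, and is let go (distance between deep_tray_nose and base_plate_nose below 0.004 m and distance between deep_tray_tail and base_plate_tail below 0.004 m and angle between deep_tray's own z axis and vertical below 0.035 rad and contact force between the fingers and deep_tray below 0.2 N), for 0.2 s.
2. The shallow tray sits home on the deep tray, cut corners matched, and is let go (distance between deep_tray_nose and base_plate_nose below 0.004 m and distance between deep_tray_tail and base_plate_tail below 0.004 m and angle between each of deep_tray, shallow_tray's own z axis and vertical below 0.035 rad and distance between shallow_tray_nose and deep_tray_top_nose below 0.004 m and distance between shallow_tray_tail and deep_tray_top_tail below 0.004 m and contact force between the fingers and shallow_tray below 0.2 N), for 0.2 s.
At the end, for the whole second after the job is handed in: Deep tray on the base plate, shallow tray on the deep tray, lid on the shallow tray: nose and tail points of each within 4 mm of those of the part below (so the cut corners match and the skirt is fully down), tilt under 2 degrees, at rest; each battery inside its tray (distance between deep_tray_nose and base_plate_nose below 0.004 m and distance between deep_tray_tail and base_plate_tail below 0.004 m and angle between each of deep_tray, shallow_tray, tray_lid's own z axis and vertical below 0.035 rad and distance between shallow_tray_nose and deep_tray_top_nose below 0.004 m and distance between shallow_tray_tail and deep_tray_top_tail below 0.004 m and distance between tray_lid_nose and shallow_tray_top_nose below 0.004 m and distance between tray_lid_tail and shallow_tray_top_tail below 0.004 m and distance between battery_1 and deep_tray below 0.036 m and distance between battery_2 and shallow_tray below 0.036 m and linear speed of each of deep_tray, shallow_tray, tray_lid below 0.02 m/s); the robot touches nothing.
It fails at once if A bystander is moved by more than 25 mm or tipped over (distance of any of thread_spool, rubber_stamp, tape_yellow, box_slim, oak_screw_jar from where it was at the start of the episode above 0.025 m or angle between any of thread_spool, rubber_stamp, tape_yellow, box_slim, oak_screw_jar's own z axis and vertical above 0.5 rad).
It also fails if it takes over 72 s, if anything falls off the work surface, if the arm or the gripper's body presses on something with over 40 N, if the wrist force passes 120 N, or if a joint passes its speed limit or range.

## Working session

There is one attempt and no reset: what is moved stays moved. The work goes in short steps, Python scripts to look and compute and a tool call to move; the robot and the scene stay as the last step left them, time stands still between calls to the robot, and variables do not carry over. Pictures are saved under pics/ and viewed, at most 13 in all, crops included, and the job is handed in when it is done.

Besides the shell and the picture viewer there is one more tool, called after ">>>" as a command line: name --pt "numbers of a row" for each row, then --argument value for the rest. play_rows: Moves the arm, as the interface text tells. Its arguments: {"type":"object","properties":{"deltas":{"type":"array"},"newtons":{"type":"number"}},"required":["deltas"]}

```bash
mkdir -p pics
python3 - <<'E'
from workcell import *
import cv2
for n in ("top","side"):
    f=grab_frame(n); cv2.imwrite(f"pics/{n}0.png",f[:,:,::-1]); print(n,get_calibration(n))
print(observe())
E
```

```text
top {'fovy': 57.379914453701, 'cx': 326.01719919297216, 'cy': 237.27792841066602, 'k1': -0.06620197868280497, 'xyz': array([0.37684913, 0.19898826, 1.10835841]), 'rotation': array([-2.96829689, -0.00568493, -1.54560971])}
side {'fovy': 52.31704070486964, 'cx': 314.78197198259335, 'cy': 245.00152439148144, 'k1': -0.024618844356638858, 'xyz': array([0.68351054, 1.01023112, 0.59404586]), 'rotation': array([-2.11692216,  0.02150818,  2.98512971])}
{'clock': 0.1, 'qpos': array([-1.30221819,  0.52197082, -0.03635212,  1.5999574 ,  0.02121493,
        1.02110261, -0.11280142]), 'qd': array([ 0.00145412, -0.00084872,  0.00180233, -0.00104773,  0.00042613,
       -0.00052126,  0.00196164]), 'joint_efforts': array([ 4.57809510e-03, -9.28482628e+01,  1.98494196e+00, -3.70534301e+01,
        1.82867248e-02,  5.33145139e-03,  5.83822884e-05]), 'position': array([0.20762925, 0.58917521, 0.23077049]), 'tool_rot': array([-3.14054263e+00,  7.44882450e-05,  2.80283150e+00]), 'force': array([-0.20106762, -0.08418516,  0.13325081]), 'moment': array([ 0.0129181 ,  0.01381397, -0.01162951]), 'finger_force': 0.0, 'grip_width': 0.085136511339429}
```

View pics/top0.png

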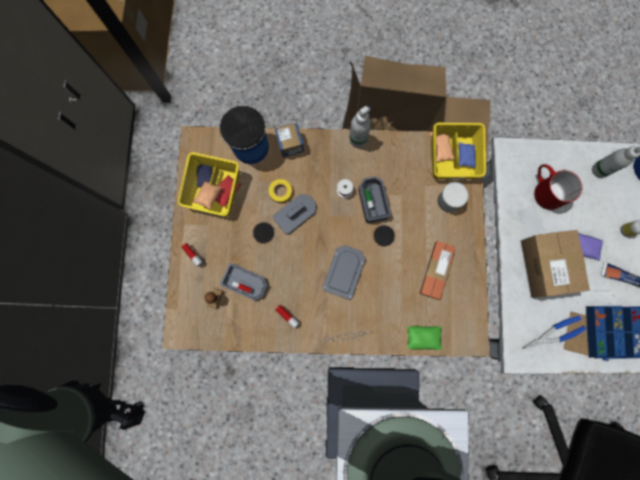

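View pics/side0.png

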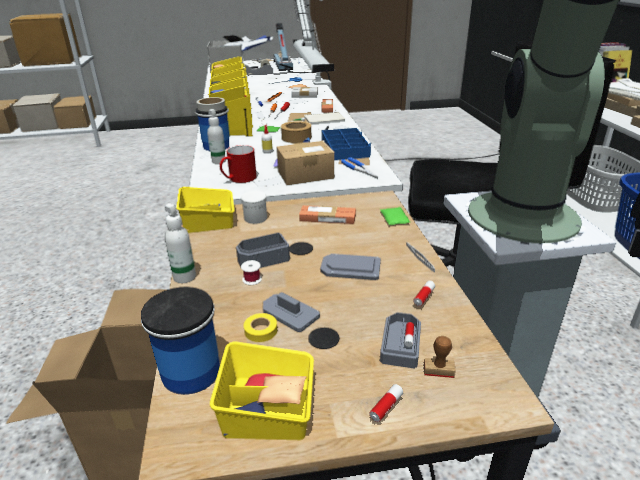

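Top view: deep tray (375,199) with the spool (345,188) close on its left; shallow tray (245,282) with the stamp (213,298); lid (296,213) with the tape (280,190); base plate (345,272). Image up is about +x.

```bash
cat > h.py <<'E'
from workcell import *
import numpy as np, cv2
from scipy.spatial.transform import Rotation as R
def K(c): 
    f=240/np.tan(np.radians(c['fovy'])/2); return np.array([[f,0,c['cx']],[0,f,c['cy']],[0,0,1]]),np.array([c['k1'],0,0,0.])
def cast(c,px,z):
    k,d=K(c); p=cv2.undistortPoints(np.array(px,float).reshape(-1,1,2),k,d).reshape(-1,2)
    r=R.from_euler('xyz',c['rotation']).apply(np.c_[p,np.ones(len(p))])
    o=np.array(c['xyz']); return o+r*((z-o[2])/r[:,2])[:,None]
def proj(c,P):
    k,d=K(c); q=R.from_euler('xyz',c['rotation']).inv().apply(np.atleast_2d(P)-c['xyz'])
    return cv2.projectPoints(q.reshape(-1,1,3),np.zeros(3),np.zeros(3),k,d)[0].reshape(-1,2)
def delta(pos,yaw,tilt=(np.pi,0),s=None):
    "row (shift, turn) from measured pose to a tool-down pose; yaw = world yaw of tool (half-turn picked nearest)"
    s=s or observe(); R0=R.from_euler('xyz',s['tool_rot'])
    cand=[(R0.inv()*R.from_euler('xyz',[np.pi,0,yaw+k*np.pi])).as_rotvec() for k in (0,1)]
    rv=min(cand,key=np.linalg.norm)
    return np.round(np.r_[R0.inv().apply(np.array(pos)-s['position'])/.5, np.degrees(rv)/120],4)
E
python3 - <<'E'
from h import *
f=cv2.imread('pics/top0.png'); c=get_calibration('top')
hsv=cv2.cvtColor(f,cv2.COLOR_BGR2HSV)
m=((hsv[...,1]<70)&(hsv[...,2]>45)&(hsv[...,2]<170)).astype(np.uint8)
m[:, :170]=0; m[:,485:]=0; m[:130]=0; m[345:]=0
n,l,st,ce=cv2.connectedComponentsWithStats(m)
for i in range(1,n):
    if st[i,4]<150: continue
    cs=max(cv2.findContours((l==i).astype(np.uint8),0,2)[0],key=cv2.contourArea)
    for z in (0.01,0.045):
        w=cast(c,cs.reshape(-1,2),z)[:,:2]; r=cv2.minAreaRect((w*1000).astype(np.float32))
        print(i,ce[i].round(),z,np.round(r[0]),np.round(r[1]),round(r[2],1))
for n_,p,z in (('spool',(345,188),.036),('stamp',(213,298),.05),('tape',(280,190),.018),('boxslim',(438,269),.02),('can',(264,232),0),('disc',(384,235),0),('jar',(453,197),.06),('bat',(289,316),0.01)): print(n_,cast(c,[p],z)[0].round(3))
w=get_calibration('wrist'); s=observe(); R0=R.from_euler('xyz',s['tool_rot'])
print(w, R0.inv().apply(w['xyz']-s['position']), (R0.inv()*R.from_euler('xyz',w['rotation'])).as_euler('xyz',True))
E
```

```text
1 [173. 173.] 0.01 [681. 593.] [344.  30.] 5.3
1 [173. 173.] 0.045 [671. 581.] [333.  29.] 5.3
2 [241. 150.] 0.01 [799. 431.] [144.  65.] 70.6
2 [241. 150.] 0.045 [786. 424.] [140.  63.] 70.6
6 [297. 146.] 0.01 [817. 278.] [40. 79.] 74.0
6 [297. 146.] 0.045 [803. 276.] [39. 76.] 74.0
8 [357. 137.] 0.01 [838. 122.] [48. 70.] 1.7
8 [357. 137.] 0.045 [823. 124.] [47. 68.] 1.7
16 [345. 195.] 0.01 [686. 157.] [115.  52.] 0.8
16 [345. 195.] 0.045 [676. 158.] [112.  50.] 0.8
17 [375. 200.] 0.01 [674.  76.] [124.  72.] 13.6
17 [375. 200.] 0.045 [665.  80.] [120.  69.] 13.5
20 [448. 200.] 0.01 [ 687. -127.] [79. 90.] 13.8
20 [448. 200.] 0.045 [ 677. -117.] [77. 87.] 13.8
25 [291. 212.] 0.01 [626. 293.] [100. 144.] 10.4
25 [291. 212.] 0.045 [618. 290.] [ 97. 139.] 10.4
50 [344. 272.] 0.01 [485. 150.] [ 83. 130.] 71.8
50 [344. 272.] 0.045 [481. 151.] [ 80. 126.] 71.8
55 [196. 284.] 0.01 [442. 523.] [159.  46.] 4.1
55 [196. 284.] 0.045 [440. 513.] [154.  44.] 4.1
65 [244. 281.] 0.01 [451. 400.] [120.  69.] 68.9
65 [244. 281.] 0.045 [448. 393.] [117.  66.] 68.9
89 [395. 297.] 0.01 [427.  21.] [67. 23.] 0.1
89 [395. 297.] 0.045 [425.  26.] [65. 22.] 0.1
spool [0.693 0.153 0.036]
stamp [0.407 0.465 0.05 ]
tape [0.688 0.319 0.018]
boxslim [ 0.494 -0.085  0.02 ]
can [0.581 0.357 0.   ]
disc [0.581 0.049 0.   ]
jar [ 0.67  -0.115  0.06 ]
bat [0.369 0.284 0.01 ]
{'fovy': 64.83330261646736, 'cx': 318.836782802285, 'cy': 238.77199366030143, 'k1': 0.018765503217668632, 'xyz': array([0.14271993, 0.61140738, 0.37269552]), 'rotation': array([ 2.86707073e+00, -1.44668146e-04,  1.23222074e+00])} [ 0.06859793 -0.00075098 -0.14192943] [-1.57246909e+01  6.84516942e-02  8.99893680e+01]
```

>>> play_rows --pt "-0.586 -0.2 0 0 0 0 0" --pt "-0.586 -0.2 0 0 0 0 0" --pt "-0.586 -0.2 0 0 0 0 0" --pt "-0.586 -0.2 0 0 0 0 0" --pt "-0.586 -0.2 0 0 0 0 0" --pt "-0.586 -0.2 0 0 0 0 0" --pt "-0.586 -0.2 0 0 0 0 0" --pt "-0.586 -0.2 0 0 0 0 0" --pt "-0.586 -0.2 0 0 0 0 0" --pt "-0.586 -0.2 0 0 0 0 0"

```text
clock: 1.1
position: [0.4495, 0.399, 0.2312]
tool_rot: [-3.142, -0.001, 2.805]
force: [0.7, -0.5, -0.0]
grip_width: 0.0856
finger_force: 0.0
```

```bash
cat > snap.py <<'E'
import sys,pickle
from h import *
n=sys.argv[1]; c=get_calibration('wrist'); f=grab_frame('wrist')
cv2.imwrite(f'pics/{n}.png',f[:,:,::-1]); pickle.dump(c,open(f'pics/{n}.pkl','wb'))
a=list(map(float,sys.argv[2:]))
if a: print(delta(a[:3],a[3]))
E
python3 snap.py w_sh 0.61 0.29 0.23 2.805
```

```text
[-3.746e-01 -9.960e-02  2.300e-03  0.000e+00 -2.000e-04 -1.000e-04]
```

View pics/w_sh.png

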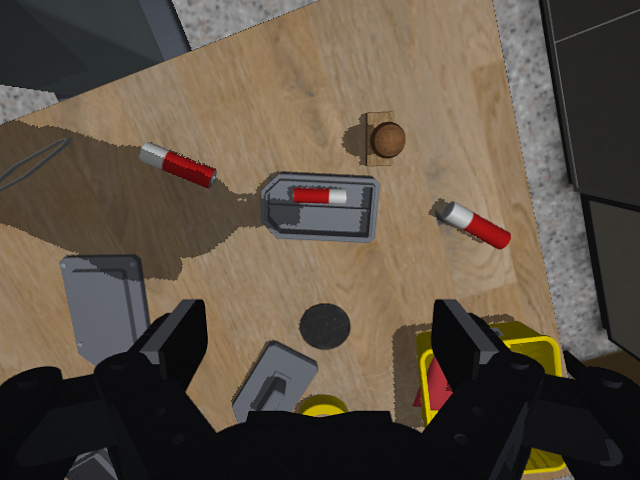

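Shallow tray at (320,208), nose to the left (towards -y), red/white 50 mm battery in it; stamp at (380,138).

>>> play_rows --pt "-0.453 -0.2 0 0 0 0 0" --pt "-0.453 -0.2 0 0 0 0 0" --pt "-0.453 -0.2 0 0 0 0 0" --pt "-0.453 -0.2 0 0 0 0 0" --pt "-0.453 -0.2 0 0 0 0 0" --pt "-0.453 -0.2 0 0 0 0 0" --pt "-0.453 -0.2 0 0 0 0 0" --pt "-0.453 -0.2 0 0 0 0 0"

```text
clock: 1.95
position: [0.6303, 0.2299, 0.2312]
tool_rot: [3.141, -0.001, 2.805]
force: [-0.7, 0.0, -0.2]
grip_width: 0.0854
finger_force: 0.0
```

```bash
python3 snap.py w_lb 0.668 0.077 0.23 2.805
```

```text
[-1.723e-01 -2.639e-01  2.400e-03  2.000e-04 -3.000e-04  1.000e-04]
```

>>> play_rows --pt "-0.173 -0.264 0 0 0 0 0" --pt "-0.173 -0.264 0 0 0 0 0" --pt "-0.173 -0.264 0 0 0 0 0" --pt "-0.173 -0.264 0 0 0 0 0" --pt "-0.173 -0.264 0 0 0 0 0" --pt "-0.173 -0.264 0 0 0 0 0"

```text
clock: 2.6
position: [0.6685, 0.0773, 0.2313]
tool_rot: [3.141, -0.001, 2.805]
force: [0.2, 0.4, -0.3]
grip_width: 0.0853
finger_force: 0.0
```

```bash
python3 snap.py w_d; python3 -c "
import cv2,numpy as np
a=cv2.imread('pics/w_lb.png')[:420];b=cv2.imread('pics/w_d.png')[60:360,100:540]
cv2.imwrite('pics/c1.png',np.hstack([cv2.resize(a[:300],(400,188)),cv2.resize(b,(400,273))[:188]]) if 0 else a)
cv2.imwrite('pics/c2.png',b)"
```

```text
(no output)
```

View pics/c1.png

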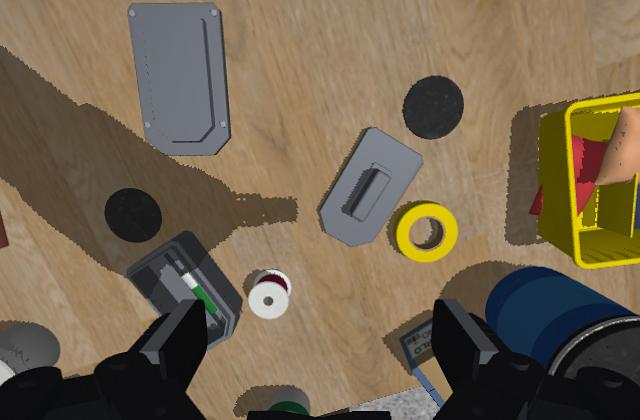

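View pics/c2.png

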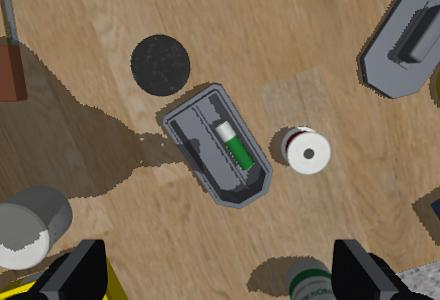

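Second picture: base plate at (180,80), cut corners at its lower end (nose to +x); lid at (370,187), nose at its lower-left end; third: deep tray (crop 217,145), nose lower right, spool at (305,150). I now put the camera straight above the deep tray for a clean outline.

>>> play_rows --pt "-0.138 0 0 0 0 0 0" --pt "-0.138 0 0 0 0 0 0" --pt "-0.138 0 0 0 0 0 0" --pt "-0.138 0 0 0 0 0 0"

```text
clock: 3.05
position: [0.7336, 0.054, 0.2308]
tool_rot: [3.141, -0.001, 2.805]
force: [-0.5, 0.4, 0.1]
grip_width: 0.0851
finger_force: 0.0
```

```bash
python3 snap.py w_d2
cat > meas.py <<'E'
import sys,pickle
from h import *
def outline(n,guess,dbg=0,thr=60):
    "hull contour px of the grey blob nearest pixel guess"
    f=cv2.imread(f'pics/{n}.png'); h=cv2.cvtColor(f,cv2.COLOR_BGR2HSV)
    m=((h[...,1]<thr)&(h[...,2]>30)&(h[...,2]<200)).astype(np.uint8)
    m=cv2.morphologyEx(m,cv2.MORPH_OPEN,np.ones((5,5),np.uint8))
    k,l,st,ce=cv2.connectedComponentsWithStats(m)
    ok=[i for i in range(1,k) if st[i,4]>1500]
    i=min(ok,key=lambda i:np.hypot(*(ce[i]-guess)))
    cs=max(cv2.findContours((l==i).astype(np.uint8),0,cv2.CHAIN_APPROX_NONE)[0],key=cv2.contourArea)
    return cv2.convexHull(cs).reshape(-1,2)
def pose(n,guess,z,L):
    c=pickle.load(open(f'pics/{n}.pkl','rb')); hull=outline(n,guess)
    w=(cast(c,hull,z)[:,:2]*1000).astype(np.float32); (ce,sz,_)=cv2.minAreaRect(w)
    b=cv2.boxPoints((ce,sz,_)); e=b[1]-b[0] if np.linalg.norm(b[1]-b[0])>np.linalg.norm(b[2]-b[1]) else b[2]-b[1]
    u=e/np.linalg.norm(e)
    # nose side: corner gap between box and hull
    g=[min(np.linalg.norm(w-p,axis=1)) for p in b]; s=sum(x*np.sign((p-ce)@u) for x,p in zip(g,b)); u=u*np.sign(s)
    print(n,'centre',np.round(ce,1),'size',np.round(sz,1),'yaw',round(float(np.degrees(np.arctan2(u[1],u[0]))),2),'gaps',np.round(g,1))
if __name__=='__main__':
    pose('w_lb',(180,80),.010,126); pose('w_lb',(370,187),.011,110)
    pose('w_d',(317,205),.04,110); pose('w_sh',(320,208),.024,110)
    c=pickle.load(open('pics/w_d2.pkl','rb')); pose('w_d2',proj(c,[.672,.077,.04])[0],.04,110)
E
python3 meas.py
```

```text
w_lb centre [485.6 151.3] size [ 79.5 125.6] yaw -18.45 gaps [ 3.7 12.3 11.9  5.6]
w_lb centre [632.4 277.7] size [ 63.2 109.6] yaw -49.37 gaps [ 4.7 13.3 12.6  4.7]
w_d centre [669.2  79.5] size [110.1  62.5] yaw 13.31 gaps [ 3.7  3.9 12.5 12.4]
w_sh centre [448.6 398.8] size [109.9  63.7] yaw -112.09 gaps [10.4 15.4  4.1  5.9]
w_d2 centre [669.6  79.2] size [109.7  62.2] yaw 13.22 gaps [ 4.7  4.9 11.9 12.9]
```

Run:
```python
from h import *
print(delta([.6646,.0782,.10],np.radians(193.25)))
print(delta([.6646,.0782,.006],np.radians(193.25)))
c=get_calibration('top'); 
import pickle
```

```text
[ 0.1456  0.0003  0.2624  0.0003 -0.0003 -0.2713]
[ 1.455e-01  2.000e-04  4.504e-01  3.000e-04 -3.000e-04 -2.713e-01]
```

>>> play_rows --pt "0.1456 0 0.15 0 0 -0.2713 0.12" --pt "0.1456 0 0.2624 0 0 -0.2713 0.12" --pt "0.1456 0 0.2624 0 0 -0.2713 0.12" --pt "0.1456 0 0.2624 0 0 -0.2713 0.12" --pt "0.1456 0 0.2624 0 0 -0.2713 0.12" --pt "0.1456 0 0.2624 0 0 -0.2713 0.12" --pt "0.1456 0 0.2624 0 0 -0.2713 0.12" --newtons 30

```text
clock: 3.8
position: [0.6661, 0.0765, 0.1015]
tool_rot: [-3.141, 0.002, -2.915]
force: [0.9, 0.0, -0.1]
grip_width: 0.0752
finger_force: 0.0
```

Run:
```python
from h import *
s=observe(); print(s['position'],s['tool_rot'],s['grip_width']); print(delta([.6646,.0782,.006],np.radians(193.25)))
f=grab_frame('wrist'); cv2.imwrite('pics/pre1.png',f[:,:,::-1])
```

```text
[0.66611477 0.076453   0.10148435] [-3.14135828e+00  2.13166710e-03 -2.91515735e+00] 0.07522880134726491
[ 2.60e-03  4.10e-03  1.91e-01 -1.00e-04  1.00e-03 -2.30e-03]
```

View pics/pre1.png

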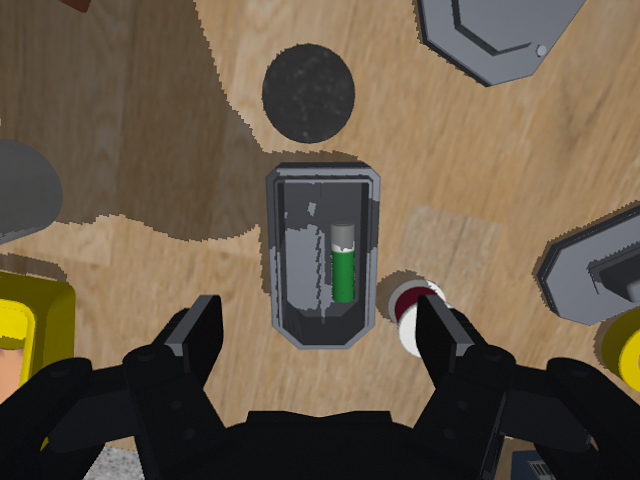

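The deep tray (323,255) is centred between the open fingers; the spool (425,315) lies nose-side of the right finger, clear of it by about 20 mm.

>>> play_rows --pt "0 0 0.04 0 0 0 0.12" --pt "0 0 0.1 0 0 0 0.12" --pt "0 0 0.15 0 0 0 0.12" --pt "0 0 0.188 0 0 0 0.12" --pt "0 0 0.188 0 0 0 0.12" --pt "0 0 0.188 0 0 0 0.12"

```text
clock: 4.45
position: [0.6658, 0.0762, 0.0068]
tool_rot: [-3.141, 0.001, -2.913]
force: [0.0, 0.0, 1.1]
grip_width: 0.0749
finger_force: 0.0
```

>>> play_rows --pt "0 0 0 0 0 0 0.4" --pt "0 0 0 0 0 0 0.4" --pt "0 0 0 0 0 0 0.4" --pt "0 0 0 0 0 0 0.4" --pt "0 0 0 0 0 0 0.4" --pt "0 0 0 0 0 0 0.4" --newtons 35

```text
clock: 5.05
position: [0.6663, 0.0763, 0.0078]
tool_rot: [-3.141, 0.002, -2.912]
force: [-1.9, -0.3, 6.7]
grip_width: 0.0613
finger_force: 39.1
```

>>> play_rows --pt "0 0 -0.04 0 0 0 0.4" --pt "0 0 -0.1 0 0 0 0.4" --pt "0 0 -0.18 0 0 0 0.4" --pt "0 0 -0.18 0 0 0 0.4"

```text
clock: 5.45
position: [0.6683, 0.0764, 0.1022]
tool_rot: [-3.141, 0.008, -2.913]
force: [1.0, 0.3, -1.2]
grip_width: 0.0616
finger_force: 39.2
```

Run:
```python
from h import *
s=observe(); print(s['position'],s['tool_rot'],s['grip_width'],s['finger_force']); print(delta([.482,.1525,.08],np.radians(161.55)))
```

```text
[0.66825163 0.07641558 0.10219066] [-3.14099806  0.00823232 -2.91279491] 0.06158836410447035 39.18599188327789
[0.3286 0.2327 0.0415 0.0008 0.0039 0.263 ]
```

>>> play_rows --pt "0.03 0.02 0 0 0 0.03 0.4" --pt "0.1 0.06 0 0 0 0.08 0.4" --pt "0.17 0.11 0.01 0 0 0.14 0.4" --pt "0.24 0.16 0.02 0 0 0.2 0.4" --pt "0.3 0.21 0.03 0 0 0.25 0.4" --pt "0.326 0.2327 0.04 0 0 0.263 0.4" --pt "0.326 0.2327 0.04 0 0 0.263 0.4" --pt "0.326 0.2327 0.04 0 0 0.263 0.4" --pt "0.326 0.2327 0.04 0 0 0.263 0.4"

```text
clock: 6.35
position: [0.4812, 0.152, 0.0765]
tool_rot: [3.141, 0.001, 2.82]
force: [0.2, 0.0, -1.0]
grip_width: 0.0615
finger_force: 39.2
```

```bash
python3 snap.py c1
python3 - <<'E'
from h import *
s=observe(); print(s['position'],s['tool_rot'],s['force'],s['finger_force']); print(delta([.482,.1525,.03],np.radians(161.55)))
E
```

```text
[0.48110421 0.1519085  0.07632889] [3.14118712e+00 7.96877222e-04 2.81940090e+00] [-0.15600903 -0.44492562 -2.26968549] 39.24728214740753
[-0.0013  0.0017  0.0927  0.0002  0.0004 -0.0001]
```

View pics/c1.png

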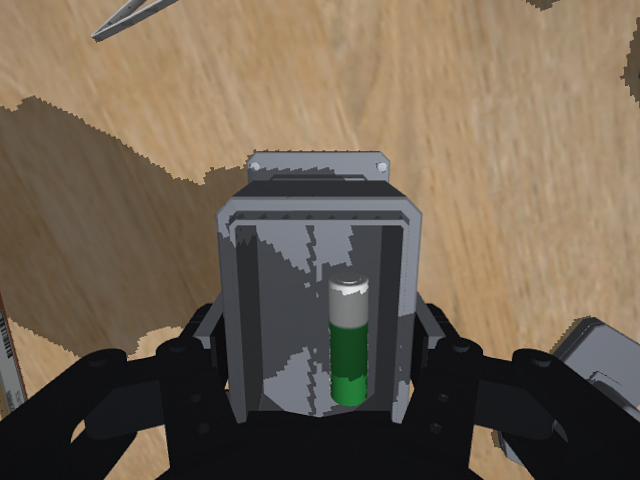

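Base plate's tail edge shows at row 152, columns 248-390 (middle 319), tray's tail edge middle 320: aligned across and in yaw. I check the tail edge numerically and descend.

Run:
```python
from h import *; import pickle
c=pickle.load(open('pics/c1.pkl','rb'))
u=np.array([np.cos(np.radians(-18.45)),np.sin(np.radians(-18.45)),0]);v=np.array([-u[1],u[0],0])
s=observe()['position']
for p,z in (((319,152),.01),((320,197),s[2]-.0068+.04),((248,160),.01),((390,160),.01)):
    d=cast(c,[p],z)[0]-s; print((d@u*1000).round(1),(d@v*1000).round(1))
```

```text
-58.3 -0.3
-50.6 -0.2
-54.1 -38.6
-54.1 38.1
```

>>> play_rows --pt "0 0 0.03 0 0 0 0.4" --pt "0 0 0.07 0 0 0 0.4" --pt "0 0 0.09 0 0 0 0.4" --pt "0 0 0.1 0 0 0 0.4" --pt "0 0 0.106 0 0 0 0.4" --pt "0 0 0.112 0 0 0 0.4" --pt "0 0 0.117 0 0 0 0.4" --pt "0 0 0.12 0 0 0 0.4" --pt "0 0 0.12 0 0 0 0.4" --pt "0 0 0.12 0 0 0 0.4"

```text
clock: 7.4
position: [0.4805, 0.1526, 0.0176]
tool_rot: [3.141, 0.001, 2.82]
force: [-8.0, -2.3, 31.9]
grip_width: 0.0614
finger_force: 43.4
```

>>> play_rows --pt "0 0 0 0 0 0 0.08" --pt "0 0 0 0 0 0 0.08" --pt "0 0 0 0 0 0 0.08" --pt "0 0 0 0 0 0 0.08" --pt "0 0 -0.04 0 0 0 0.08" --pt "0 0 -0.12 0 0 0 0.08" --pt "0 0 -0.22 0 0 0 0.08" --pt "-0.138 0 -0.32 0 0 0 0.08" --pt "-0.138 0 -0.4 0 0 0 0.08" --pt "-0.138 0 -0.4 0 0 0 0.08"

```text
clock: 8.4
position: [0.5486, 0.1297, 0.2202]
tool_rot: [3.139, 0.005, 2.818]
force: [-0.7, 0.2, -1.2]
grip_width: 0.0785
finger_force: 0.0
```

```bash
sleep 0; python3 snap.py w_b2
python3 - <<'E'
from meas import *
s=observe();print(s['position'],s['tool_rot'])
c=pickle.load(open('pics/w_b2.pkl','rb')); g=proj(c,[.4856,.1513,.05])[0]; print(g); pose('w_b2',g,.05,110)
h=outline('w_b2',g); a=cv2.approxPolyDP(h.reshape(-1,1,2),4,True).reshape(-1,2); print(a.tolist())
f=cv2.imread('pics/w_b2.png'); y=int(g[1]);x=int(g[0]); cv2.imwrite('pics/b2c.png',cv2.resize(f[max(0,y-130):y+130,max(0,x-130):x+130],None,fx=2,fy=2))
E
```

```text
[0.54900627 0.12984321 0.22074051] [3.13816666 0.00535262 2.81826248]
[319.30150143 133.77578416]
w_b2 centre [484.5 150.1] size [ 69.  110.9] yaw -18.5 gaps [ 4.2  9.8 14.1  3.2]
[[357, 56], [362, 62], [359, 185], [342, 202], [293, 202], [276, 186], [272, 62], [278, 56]]
```

View pics/b2c.png

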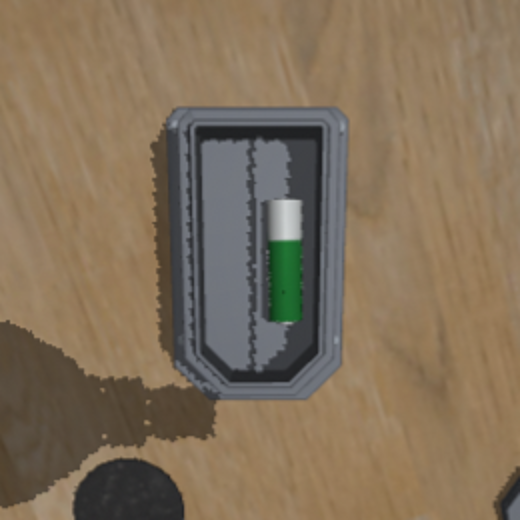

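Deep tray sits centred on the plate, nose corners matched, green battery inside. Next the shallow tray.

Run:
```python
from h import *
s=observe(); R0=R.from_euler('xyz',s['tool_rot'])
print(delta([.4227,.3348,.22],np.radians(67.9)))
```

```text
[ 3.698e-01  3.084e-01  6.000e-04 -6.000e-04  3.300e-03 -7.202e-01]
```

>>> play_rows --pt "0.1 0.08 0 0 0 0.06 0.12" --pt "0.2 0.16 0 0 0 0.13 0.12" --pt "0.3 0.24 0 0 0 0.2 0.12" --pt "0.37 0.308 0 0 0.001 0.27 0.12" --pt "0.37 0.308 0 0 0.001 0.34 0.12" --pt "0.37 0.308 0 0 0.001 0.41 0.12" --pt "0.37 0.308 0 0 0.001 0.48 0.12" --pt "0.37 0.308 0 0 0.001 0.55 0.12" --pt "0.37 0.308 0 0 0.001 0.62 0.12" --pt "0.37 0.308 0 0 0.001 0.69 0.12"

```text
clock: 9.45
position: [0.4183, 0.335, 0.2156]
tool_rot: [-3.14, -0.001, 1.392]
force: [-0.1, 0.6, -0.5]
grip_width: 0.0752
finger_force: 0.0
```

>>> play_rows --pt "0 0 0 0 0 0.07 0.12" --pt "0 0 0 0 0 0.09 0.12" --pt "0 0 0 0 0 0.09 0.12" --pt "0 0 0 0 0 0.09 0.12"

```text
clock: 9.85
position: [0.4185, 0.3351, 0.2158]
tool_rot: [-3.14, -0.001, 1.212]
force: [0.0, -0.4, 0.2]
grip_width: 0.0749
finger_force: 0.0
```

```bash
python3 snap.py w_s2
python3 - <<'E'
from meas import *
s=observe();print(s['position'],s['tool_rot'])
c=pickle.load(open('pics/w_s2.pkl','rb')); g=proj(c,[.4486,.3988,.024])[0]; print(g); pose('w_s2',g,.024,110)
cv2.imwrite('pics/s2c.png',cv2.imread('pics/w_s2.png')[:340])
E
```

```text
[0.41855924 0.33511981 0.21587881] [-3.13991822e+00 -8.66235766e-04  1.21172977e+00]
[326.11349416 129.93136794]
w_s2 centre [449.6 398.5] size [109.7  62. ] yaw -112.07 gaps [10.8 11.5  4.1  4.7]
```

View pics/s2c.png

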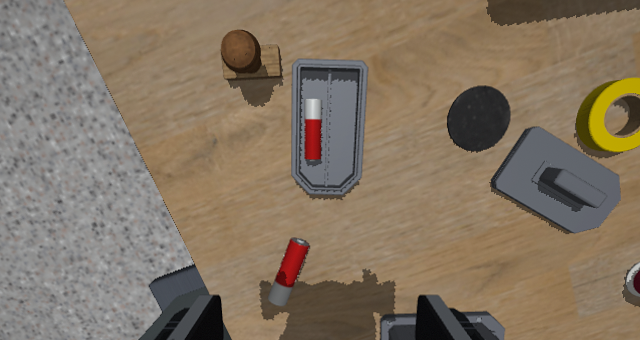

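Shallow tray at (330,127), nose down in the picture; stamp foot (252,62) is tail-side, so a grip 10 mm nose-ward of the middle is clear.

Run:
```python
from h import *
print(delta([.4458,.3892,.08],np.radians(67.93)),delta([.4458,.3892,.006],np.radians(67.93)))
```

```text
[ 0.1202  0.0135  0.2718 -0.0008 -0.0004  0.0125] [ 1.200e-01  1.370e-02  4.198e-01 -8.000e-04 -4.000e-04  1.250e-02]
```

>>> play_rows --pt "0.06 0.0135 0.07 0 0 0.0125 0.12" --pt "0.12 0.0135 0.15 0 0 0.0125 0.12" --pt "0.12 0.0135 0.22 0 0 0.0125 0.12" --pt "0.12 0.0135 0.27 0 0 0.0125 0.12" --pt "0.12 0.0135 0.31 0 0 0.0125 0.12" --pt "0.12 0.0135 0.36 0 0 0.0125 0.12" --pt "0.12 0.0135 0.4 0 0 0.0125 0.12" --pt "0.12 0.0135 0.418 0 0 0.0125 0.12" --pt "0.12 0.0135 0.418 0 0 0.0125 0.12" --pt "0.12 0.0135 0.418 0 0 0.0125 0.12"

```text
clock: 10.9
position: [0.4464, 0.3894, 0.0079]
tool_rot: [-3.14, -0.002, 1.184]
force: [0.5, 0.4, 0.4]
grip_width: 0.0749
finger_force: 0.0
```

>>> play_rows --pt "0 0 0 0 0 0 0.4" --pt "0 0 0 0 0 0 0.4" --pt "0 0 0 0 0 0 0.4" --pt "0 0 0 0 0 0 0.4" --pt "0 0 0 0 0 0 0.4" --pt "0 0 0 0 0 0 0.4" --newtons 35

```text
clock: 11.5
position: [0.4465, 0.3897, 0.0084]
tool_rot: [-3.141, -0.003, 1.184]
force: [-0.5, -2.2, 6.9]
grip_width: 0.061
finger_force: 37.1
```

>>> play_rows --pt "0 0 -0.04 0 0 0 0.4" --pt "0 0 -0.1 0 0 0 0.4" --pt "0 0 -0.18 0 0 0 0.4" --pt "0 0 -0.24 0 0 0 0.4" --pt "0 0 -0.26 0 0 0 0.4" --pt "0 0 -0.26 0 0 0 0.4"

```text
clock: 12.1
position: [0.4466, 0.3897, 0.1388]
tool_rot: [-3.141, -0.004, 1.184]
force: [0.2, -0.9, -2.7]
grip_width: 0.0608
finger_force: 39.6
```

Run:
```python
from h import *
s=observe(); print(s['position'],s['tool_rot'],s['grip_width'],s['finger_force']); print(delta([.493,.1483,.12],np.radians(161.57)))
```

```text
[0.44658002 0.38972476 0.13881328] [-3.14078762 -0.00402529  1.18407853] 0.06079141730220315 39.560251235961914
[-0.4123  0.2681  0.0358 -0.0018 -0.0013  0.7189]
```

>>> play_rows --pt "-0.03 0.02 0 0 0 -0.04 0.4" --pt "-0.09 0.06 0 0 0 -0.1 0.4" --pt "-0.16 0.1 0 0 0 -0.17 0.4" --pt "-0.23 0.15 0 0 0 -0.24 0.4" --pt "-0.3 0.2 0 0 0 -0.31 0.4" --pt "-0.36 0.24 0 0 0 -0.38 0.4" --pt "-0.4 0.26 0 0 0 -0.45 0.4" --pt "-0.4123 0.268 0 0 0 -0.52 0.4" --pt "-0.4123 0.268 0 0 0 -0.59 0.4" --pt "-0.4123 0.268 0 0 0 -0.66 0.4"

```text
clock: 13.1
position: [0.4918, 0.1471, 0.1355]
tool_rot: [-3.141, -0.003, 2.572]
force: [-0.2, -1.0, -1.5]
grip_width: 0.0611
finger_force: 39.5
```

>>> play_rows --pt "0 0 0 0 0 -0.06 0.4" --pt "0 0 0 0 0 -0.1 0.4" --pt "0 0 0 0 0 -0.121 0.4" --pt "0 0 0 0 0 -0.121 0.4" --pt "0 0 0 0 0 -0.121 0.4" --pt "0 0 0 0 0 -0.121 0.4"

```text
clock: 13.7
position: [0.4922, 0.1476, 0.1363]
tool_rot: [3.141, -0.002, 2.818]
force: [0.2, -0.2, -1.2]
grip_width: 0.0609
finger_force: 39.5
```

```bash
python3 snap.py c2
python3 - <<'E'
from h import *
s=observe(); print(s['position'],s['tool_rot'],s['grip_width'],s['finger_force']); print(delta([.493,.1483,.09],np.radians(161.57)))
E
```

```text
[0.49227668 0.14759286 0.13640242] [ 3.14062401e+00 -1.86133175e-03  2.81866750e+00] 0.06117838715063841 39.53713774681091
[-0.0011  0.0017  0.0928  0.0005 -0.0009 -0.0006]
```

>>> play_rows --pt "-0.001 0.0017 0.04 0 0 0 0.4" --pt "-0.001 0.0017 0.09 0 0 0 0.4" --pt "-0.001 0.0017 0.12 0 0 0 0.4" --pt "-0.001 0.0017 0.134 0 0 0 0.4" --pt "-0.001 0.0017 0.14 0 0 0 0.4" --pt "-0.001 0.0017 0.146 0 0 0 0.4" --pt "-0.001 0.0017 0.152 0 0 0 0.4" --pt "-0.001 0.0017 0.157 0 0 0 0.4" --pt "-0.001 0.0017 0.158 0 0 0 0.4" --pt "-0.001 0.0017 0.158 0 0 0 0.4"

```text
clock: 14.75
position: [0.4935, 0.1484, 0.0584]
tool_rot: [3.14, -0.001, 2.819]
force: [-1.3, -0.6, 10.4]
grip_width: 0.0608
finger_force: 40.7
```

>>> play_rows --pt "0 0 0 0 0 0 0.08" --pt "0 0 0 0 0 0 0.08" --pt "0 0 0 0 0 0 0.08" --pt "0 0 0 0 0 0 0.08" --pt "0 0 -0.04 0 0 0 0.08" --pt "0 0 -0.12 0 0 0 0.08" --pt "0 0 -0.22 0 0 0 0.08" --pt "-0.11 0 -0.32 0 0 0 0.08" --pt "-0.11 0 -0.36 0 0 0 0.08" --pt "-0.11 0 -0.36 0 0 0 0.08"

```text
clock: 15.75
position: [0.549, 0.1299, 0.242]
tool_rot: [3.136, 0.005, 2.817]
force: [0.7, -0.0, -0.3]
grip_width: 0.0784
finger_force: 0.0
```

```bash
python3 snap.py w_st
python3 - <<'E'
from meas import *
c=pickle.load(open('pics/w_st.pkl','rb')); g=proj(c,[.4847,.1513,.074])[0]; print(g); pose('w_st',g,.074,110)
f=cv2.imread('pics/w_st.png'); y=int(g[1]);x=int(g[0]); cv2.imwrite('pics/stc.png',cv2.resize(f[max(0,y-130):y+130,max(0,x-130):x+130],None,fx=2,fy=2))
l=np.array([.6324,.2777]); x=np.array([np.cos(np.radians(130.63)),np.sin(np.radians(130.63))]); t=l-.069*x
print(delta([*t,.20],np.radians(130.63)))
E
```

```text
[317.97849997 132.27661711]
w_st centre [483.7 150.4] size [ 64.5 109.1] yaw -18.59 gaps [ 5.  10.8 13.1  4.3]
[-0.1868  0.2628  0.0798  0.0017  0.0003  0.257 ]
```

View pics/stc.png

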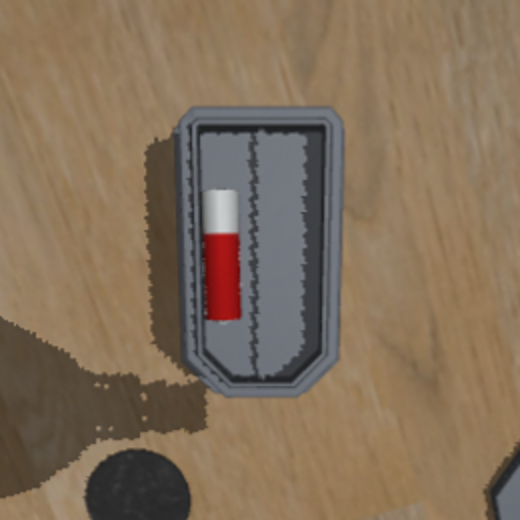

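Shallow tray is seated squarely with its red battery inside. Now over the lid.

>>> play_rows --pt "-0.06 0.08 0.02 0 0 0.06 0.12" --pt "-0.12 0.16 0.04 0 0 0.13 0.12" --pt "-0.1868 0.2628 0.08 0 0 0.19 0.12" --pt "-0.1868 0.2628 0.08 0.001 0 0.257 0.12" --pt "-0.1868 0.2628 0.08 0.001 0 0.257 0.12" --pt "-0.1868 0.2628 0.08 0.001 0 0.257 0.12" --pt "-0.1868 0.2628 0.08 0.001 0 0.257 0.12"

```text
clock: 16.5
position: [0.675, 0.2251, 0.1976]
tool_rot: [-3.139, -0.001, 2.283]
force: [-0.5, -0.4, 0.3]
grip_width: 0.0751
finger_force: 0.0
```

```bash
python3 snap.py w_l2
python3 - <<'E'
from meas import *
s=observe();print(s['position'],s['tool_rot'])
c=pickle.load(open('pics/w_l2.pkl','rb')); g=proj(c,[.6324,.2777,.011])[0]; print(g); pose('w_l2',g,.011,110)
f=cv2.imread('pics/w_l2.png')
t=cast(c,[(0,0)],0)
l=np.array([.6324,.2777]); y=np.radians(130.63)
print(delta([*l,.08],y),delta([*l,.015],y))
E
```

```text
[0.67519289 0.22505841 0.19802751] [-3.13998425e+00 -1.31010733e-03  2.28211290e+00]
[322.27069724 133.50375934]
w_l2 centre [632.8 278.2] size [ 61.9 109. ] yaw -49.36 gaps [ 3.6 14.8 12.1  4.3]
[ 0.1353  0.0043  0.2362 -0.0008 -0.0006  0.001 ] [ 0.1351  0.0045  0.3662 -0.0008 -0.0006  0.001 ]
```

>>> play_rows --pt "0.07 0.005 0.05 0 0 0.001 0.6" --pt "0.135 0.005 0.12 0 0 0.001 0.6" --pt "0.135 0.005 0.2 0 0 0.001 0.6" --pt "0.135 0.005 0.236 0 0 0.001 0.6" --pt "0.135 0.005 0.236 0 0 0.001 0.6" --pt "0.135 0.005 0.28 0 0 0.001 0.6" --pt "0.135 0.005 0.33 0 0 0.001 0.6" --pt "0.135 0.005 0.355 0 0 0.001 0.6" --pt "0.135 0.005 0.364 0 0 0.001 0.6" --pt "0.135 0.005 0.364 0 0 0.001 0.6"

```text
clock: 17.55
position: [0.6335, 0.2785, 0.0165]
tool_rot: [-3.14, -0.001, 2.279]
force: [-1.0, -0.6, -0.2]
grip_width: 0.0344
finger_force: 0.0
```

>>> play_rows --pt "0 0 0 0 0 0 1" --pt "0 0 0 0 0 0 1" --pt "0 0 0 0 0 0 1" --pt "0 0 0 0 0 0 1" --pt "0 0 0 0 0 0 1" --pt "0 0 0 0 0 0 1" --newtons 40

```text
clock: 18.15
position: [0.6339, 0.2789, 0.0172]
tool_rot: [3.141, -0.001, 2.279]
force: [-0.8, -0.8, 7.5]
grip_width: 0.0131
finger_force: 40.2
```

>>> play_rows --pt "0 0 -0.04 0 0 0 1" --pt "0 0 -0.1 0 0 0 1" --pt "0 0 -0.18 0 0 0 1" --pt "0 0 -0.25 0 0 0 1" --pt "0 0 -0.27 0 0 0 1" --pt "0 0 -0.27 0 0 0 1"

```text
clock: 18.75
position: [0.6342, 0.279, 0.153]
tool_rot: [3.14, -0.001, 2.279]
force: [-0.7, 0.5, -1.3]
grip_width: 0.0131
finger_force: 39.1
```

Run:
```python
from h import *
s=observe(); print(s['position'],s['tool_rot'],s['grip_width'],s['finger_force']); print(delta([.4846,.1512,.14],np.radians(161.57)))
```

```text
[0.63422014 0.27895358 0.15298513] [ 3.13994762e+00 -5.83826654e-04  2.27909256e+00] 0.013110875203640808 39.13930535316467
[ 6.000e-04 -3.935e-01  2.530e-02  8.000e-04 -1.000e-04 -2.582e-01]
```

>>> play_rows --pt "0 -0.03 0 0 0 -0.03 1" --pt "0 -0.09 0 0 0 -0.08 1" --pt "0 -0.17 0 0 0 -0.13 1" --pt "0 -0.25 0 0 0 -0.18 1" --pt "0 -0.32 0 0 0 -0.23 1" --pt "0 -0.37 0 0 0 -0.258 1" --pt "0.0006 -0.3935 0 0.001 0 -0.258 1" --pt "0.0006 -0.3935 0 0.001 0 -0.258 1" --pt "0.0006 -0.3935 0 0.001 0 -0.258 1" --pt "0.0006 -0.3935 0 0.001 0 -0.258 1"

```text
clock: 19.75
position: [0.4844, 0.1517, 0.1508]
tool_rot: [-3.139, -0.003, 2.819]
force: [-0.5, -0.2, -1.4]
grip_width: 0.0132
finger_force: 39.2
```

Run:
```python
from h import *
s=observe(); print(s['position'],s['tool_rot'],s['grip_width'],s['finger_force']); print(delta([.4846,.1512,.0912],np.radians(161.57)))
```

```text
[0.4844343  0.15174983 0.15076144] [-3.13912824e+00 -2.57423614e-03  2.81936720e+00] 0.01321444565262157 39.15167033672333
[-0.001  -0.0006  0.1191 -0.0012 -0.0012 -0.0003]
```

>>> play_rows --pt "-0.001 -0.0006 0.03 -0.001 -0.001 0 1" --pt "-0.001 -0.0006 0.07 -0.001 -0.001 0 1" --pt "-0.001 -0.0006 0.09 -0.001 -0.001 0 1" --pt "-0.001 -0.0006 0.098 -0.001 -0.001 0 1" --pt "-0.001 -0.0006 0.104 -0.001 -0.001 0 1" --pt "-0.001 -0.0006 0.11 -0.001 -0.001 0 1" --pt "-0.001 -0.0006 0.116 -0.001 -0.001 0 1" --pt "-0.001 -0.0006 0.121 -0.001 -0.001 0 1" --pt "-0.001 -0.0006 0.122 -0.001 -0.001 0 1" --pt "-0.001 -0.0006 0.122 -0.001 -0.001 0 1"

```text
clock: 20.75
position: [0.4843, 0.1504, 0.091]
tool_rot: [-3.142, 0.0, 2.819]
force: [-5.0, -1.3, 20.3]
grip_width: 0.0131
finger_force: 42.0
```

Height and force say the lid is fully down. Release and back off.

>>> play_rows --pt "0 0 0 0 0 0 0.6" --pt "0 0 0 0 0 0 0.6" --pt "0 0 0 0 0 0 0.6" --pt "0 0 -0.04 0 0 0 0.6" --pt "0 0 -0.12 0 0 0 0.6" --pt "0 0 -0.22 0 0 0 0.6" --pt "-0.11 0 -0.3 0 0 0 0.6" --pt "-0.11 0 -0.3 0 0 0 0.6" --pt "-0.11 0 -0.3 0 0 0 0.6" --pt "-0.11 0 -0.3 0 0 0 0.6"

```text
clock: 21.75
position: [0.5357, 0.1329, 0.2395]
tool_rot: [-3.141, -0.001, 2.819]
force: [-0.9, 0.4, -0.8]
grip_width: 0.0338
finger_force: 0.0
```

```bash
python3 snap.py w_f
python3 - <<'E'
from meas import *
s=observe();print(s['position'],s['qd'].round(3))
c=pickle.load(open('pics/w_f.pkl','rb')); g=proj(c,[.4847,.1513,.085])[0]; pose('w_f',g,.085,110)
f=cv2.imread('pics/w_f.png'); y=int(g[1]);x=int(g[0]); a=cv2.resize(f[max(0,y-130):y+130,x-130:x+130],(400,400))
b=grab_frame('side')[:,:,::-1]; b=cv2.resize(b[180:340,220:420],(400,400)); cv2.imwrite('pics/fin.png',np.hstack([a,b]))
E
```

```text
[0.53528557 0.13307972 0.23918368] [-0.004  0.001 -0.004  0.006  0.002  0.     0.001]
w_f centre [484.1 150.1] size [ 62.1 108.3] yaw -18.45 gaps [ 3.4 13.9 12.2  3.9]
```

View pics/fin.png

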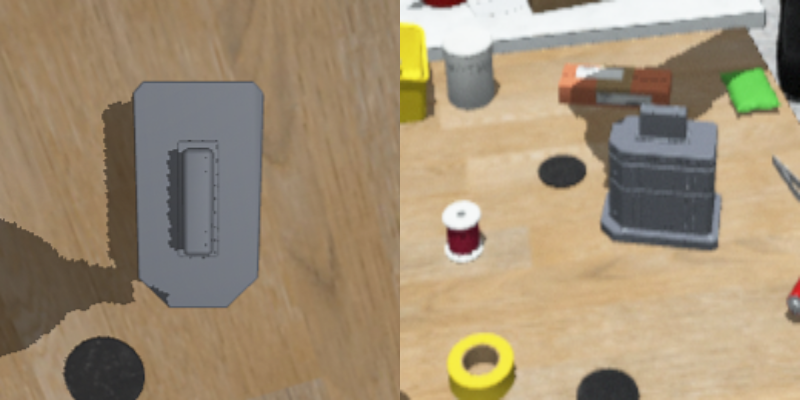

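The stack is flush, with lid and tray seams level and the cut corners matched. The spool and tape are untouched.

```bash
python3 -c "
from workcell import *
print(job_done())"
```

```text
the job is handed in; nothing more can be done
None
```

I built the stack on the base plate (deep tray, shallow tray, lid) and handed it in at about 22 s: the last pictures show the cut corners matched and the seams flush, the height readings fit full seating, and each battery was in its tray when last seen, but `job_done()` gave no verdict.

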